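Release a finished amplifier board from its hold-down jig

TASK

Two boards are clamped in hold-down jigs on the electronics bench. Take the one with the square finned heatsink: swing its hold-down bar up and back until it stands upright or beyond, and leave it there, then slide that board along its channel, out from beneath the bar, until it reaches the stop at the open end, and let go. Keep the board flat on the jig plate rather than lifting it, and leave the other board, with the round capacitor, where it is.

Things in the scene. Friction and masses are not known exactly. Their poses are not given: they have to be found in the camera images.
- jig: Fixed aluminium jig plate under the heatsink board, 12 mm thick; in its frame x -55 to 80, y -90 to 145 mm. Origin on the bench under the bar; z up, x from ball knob to hinge (away from the robot, yaw within 9 deg), y along the channel to its open end, the way the board slides out. Channel 73 mm wide between fences 20 mm high; end stop's inner face at y = 135 mm.
- hold_bar (a joint): Bar's angle, rad: 0 down (start), 1.57 upright, end 2.0. Stays where left; 1.5 N lifts it. Hinge axis along jig y at jig x 65, z 45 mm. Bar lies along jig x at y 0, 12 wide, 8 thick, rubber foot below at x 0. Black ball knob, 26 mm diameter, at its front end, centre 150 mm from the axis: jig x -85, y 0, z 45 mm when down. Pinched along jig y, the ball turns between the fingers.
- heatsink (a point): Centre, half-way up, of the dark finned block fixed on the board to slide: 30 (jig x) by 24 (y) by 44 mm tall; starts 40 mm above the bench, at jig y about -32, x 0; the lowered bar blocks it. Board 70 (x) by 90 (y) by 6 mm, green, top at z 18 mm, 0.13 to 0.25 kg; reaches 57 mm to +y, 33 mm to -y of this point. Against the end stop this point is at jig y 78 mm.
- capacitor (a point): Centre, half-way up, of the round capacitor can (26 mm diameter, 44 mm tall) on the other board, which stays clamped in the other, identical jig.
There are look-alikes about, which are no part of the job. Leave any pink or yellow look-alike of the part that bears heatsink alone.

How it is judged:
By the outcome, as a careful person would: the job done as asked, in the order asked, and still so for the second after the job is handed in, with the robot touching nothing.
It also fails if it takes over 51 s, if anything falls off the work surface, if the arm or the gripper's body presses on something with over 40 N, if the wrist force passes 120 N, or if a joint passes its speed limit or range.

ROBOT

A 6-joint arm with a two-finger parallel gripper is mounted at the origin on the work surface. World frame = base frame: x ahead of the robot, y to its left, z up, the work surface at z = 0. Lengths are in m, angles in degrees, forces in N, time in s.
With the tool pointing down it reaches from about 0.4 to 0.825 m from the base axis. Payload 7 kg.
Tool frame: the origin (TCP) lies at the very end of the fingers, on their centre line; the grasp point (between the pads) lies 19 mm behind it; x points along the fingers, z is the direction in which the jaws open and shut, and the axes are right-handed (so a half turn about x gives the same grasp; the last joint's range is limited). The gripper opens to 88 mm and grips with 3 to 60 N. Pads are 19 mm wide; open, the fingers measure 130 mm over their backs; the gripper's body (78 mm by 193 mm) begins 47 mm behind the grasp point.
Start: joints at [84.288, 20.546, 0.682, 0, -70.136, -16.507], TCP at [0.255, 0.625, 0.227] pointing down, gripper open.
Joint ranges: [-176.03, 176.03], [-82.01, 121.73], [-58.28, 71.71], [-173.87, 95.51], [-174.79, -0.11], [-173.66, 173.66]. Speed limits (degrees/s): [136.94, 136.94, 172.46, 180, 180, 180].

INTERFACE

Orientations are given as [roll, pitch, yaw] about the fixed x, y, z axes, in that order (R = Rz(yaw) Ry(pitch) Rx(roll)).
In Python, from plant import * gives the robot as it stands.
- The arm moves only by the tool arm_command, never from a script. Its argument "commands" is one flat list of numbers, 5 for each row, row after row: the shift along the tool's x, y, z in mm, then the turn about the tool's x in degrees, then the opening in per cent of the stroke, from 0 (shut) to 100 (fully open). A call has 1 to 5 rows; each row shifts and turns the pose as measured when the row begins, along the tool's axes as they then stand; what a row does not reach is not made up. A row lasts 1/8 s, in which the tool goes at most 62.5 mm and 10.7 degrees, less where a joint would pass 70% of its speed; a pose out of reach is approached as far as the arm can. A call is refused whole if a number of a shift passes 62.5 or a number of a turn 10.7, either way. A call with a gripper value outside its range is refused whole. The fingers move at their own pace and stop on an object; the grip force is fixed at half the most. Time passes only in rows, so rows that do not move let the fingers close. It gives the time, the measured TCP pose, the force and the opening at its end, in the units of the state.
- get_obs(): the state, without advancing time (a new reading comes with each control period).
- snapshot(name): name is "side" or "top" or "wrist"; returns a dict with "frame" (480x640x3 uint8, blue, green, red), "fov_y" (degrees; the focal length in pixels is half the picture's height over the tangent of half this angle, whatever the lens; pixels are square), "cx", "cy" (the principal point, pixels), "world_to_cam" (4x4, takes a point from world to camera coordinates). Camera axes: x right, y up, looking along -z (the intrinsics and any distortion apply to the point x, -y, -z); pixel columns grow to the right and rows downward; lengths in m; the calibration is good to about 2 mm. A picture is of the moment at which its call begins. There is no depth.
- close_job(): hands the job in, once; it reports no verdict.
The state is a dict: "clock": time; "joint_pos": joint angles; "qvel": joint speeds; "tau": joint torques, N m; "tool_pos": TCP position; "orientation": TCP orientation; "force": force on the tool from outside, world axes, zero at the start; "moment": the same for the moment, N m; "opening": finger opening in m.
Only numpy, scipy, OpenCV 4.12 (cv2) and the standard library are available. Lean on these libraries where they do the work, as an engineer would, in place of code of your own. Each camera call takes 0.05 s, during which the arm holds its last target. There are 200 camera calls.

## Working session

There is one attempt and no reset: what is moved stays moved. The work goes in short steps, Python scripts to look and compute and a tool call to move; the robot and the scene stay as the last step left them, time stands still between calls to the robot, and variables do not carry over. Pictures are saved under pics/ and viewed, about 8 in all and at most 12, crops included, and the job is handed in when it is done.

Besides the shell and the picture viewer there is one more tool, called after ">>>" as name(argument=value, ...), one argument or row to a line, values as JSON. arm_command: Moves the arm, as the interface text tells. Its arguments: {"type":"object","properties":{"commands":{"type":"array"}},"required":["commands"]}

```bash
mkdir -p pics
cat > h.py <<'E'
from plant import *
import numpy as np, cv2
def snap(n,f=None):
    s=snapshot(n)
    if f: cv2.imwrite('pics/'+f,s['frame'])
    return s
def ray(s,u,v):
    f=240/np.tan(np.radians(s['fov_y']/2)); M=np.array(s['world_to_cam'])
    d=np.array([(u-s['cx'])/f,-(v-s['cy'])/f,-1]); R=M[:3,:3]
    return -R.T@M[:3,3], R.T@d
def onz(s,u,v,z):
    o,d=ray(s,u,v); return o+d*(z-o[2])/d[2]
def proj(s,p):
    f=240/np.tan(np.radians(s['fov_y']/2)); c=(np.array(s['world_to_cam'])@np.r_[p,1])[:3]
    return s['cx']+f*c[0]/-c[2], s['cy']-f*c[1]/-c[2]
E
python3 - <<'E'
from h import *
for n in('top','side'):
    s=snap(n,n+'0.png'); print(n,{k:s[k] for k in s if k!='frame'})
print(get_obs())
E
```

```text
top {'fov_y': 53.72655630945889, 'cx': 319.2785845225924, 'cy': 236.78856030929262, 'world_to_cam': array([[-0.00638831, -0.99991286, -0.01155277, -0.13655864],
       [ 0.98701819, -0.00815916,  0.16040113, -0.53666522],
       [-0.16048141, -0.01037811,  0.9869843 , -0.77257992],
       [ 0.        ,  0.        ,  0.        ,  1.        ]])}
side {'fov_y': 45.469617479496975, 'cx': 313.22158361203975, 'cy': 228.3628578183311, 'world_to_cam': array([[ 0.99862687, -0.05011175, -0.0152707 , -0.52333336],
       [ 0.04434768,  0.65349491,  0.75563066,  0.01847222],
       [-0.02788665, -0.7552703 ,  0.65481991, -1.06814132],
       [ 0.        ,  0.        ,  0.        ,  1.        ]])}
{'clock': 0.1, 'joint_pos': array([ 8.42887221e+01,  2.05873224e+01,  6.39508560e-01, -1.71853908e-02,
       -7.01362777e+01, -1.65069428e+01]), 'qvel': array([-3.01931172e-02, -2.08140672e-02,  6.92861081e-02,  5.49483258e-02,
       -9.12594960e-05, -1.33079933e-01]), 'tau': array([-2.19889800e-03, -5.84165418e+01,  2.93750024e+01,  7.01559126e+00,
        1.01273943e-02, -5.47622926e-05]), 'tool_pos': array([0.25510396, 0.62446763, 0.2257219 ]), 'orientation': array([   5.63275741,   89.9143701 , -106.59131453]), 'force': array([-0.04100001,  0.4015044 , -0.07741413]), 'moment': array([-0.06193425,  0.04402219, -0.03762956]), 'opening': 0.08727098459439296}
```

View pics/top0.png

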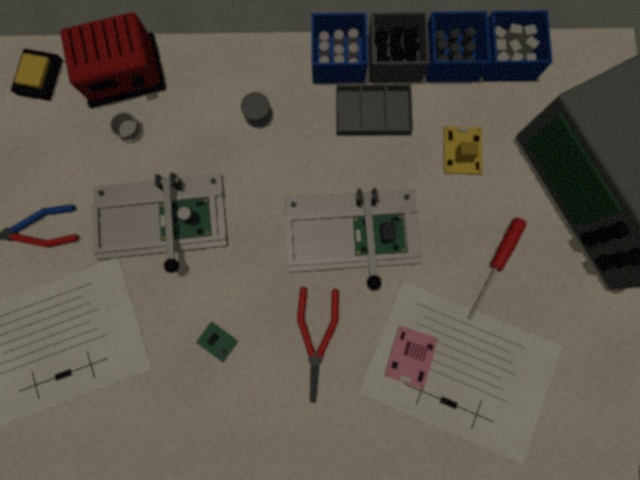

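View pics/side0.png

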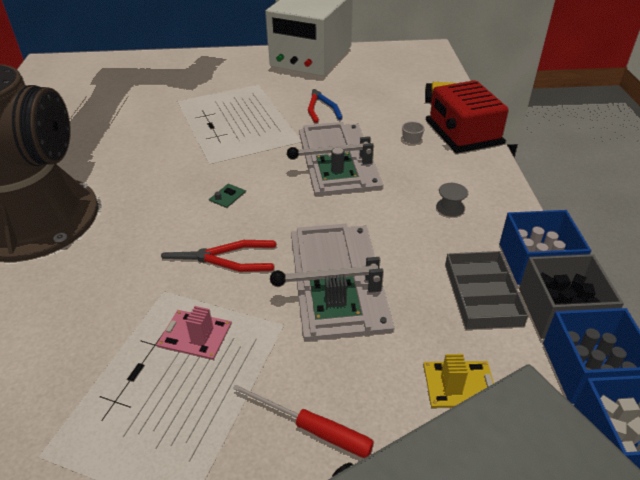

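The top view shows the heatsink jig with its knob near (374,283) and heatsink near (392,232). The capacitor jig is on the left, with its knob at (171,265). In the side view the heatsink knob is near (278,278). The channel's open end points to world +y.

Run:
```python
from h import *
S={n:snap(n) for n in('top','side')}
def blob(s,u,v,r=16,t=45):
    g=s['frame'][v-r:v+r,u-r:u+r].max(2); m=(g<t).astype(np.uint8)
    n,l,st,c=cv2.connectedComponentsWithStats(m); 
    i=min(range(1,n),key=lambda i:np.hypot(*(c[i]-r)) if st[i,4]>25 else 99)
    return c[i]+[u-r,v-r],st[i]
P={}
for n,u,v in(('top',374,283),('side',278,278)):
    c,st=blob(S[n],u,v); P[n]=c; print(n,c,st,onz(S[n],*c,.045))
o1,d1=ray(S['top'],*P['top']);o2,d2=ray(S['side'],*P['side'])
A=np.c_[d1,-d2];t=np.linalg.lstsq(A,o2-o1,rcond=None)[0];print('tri',o1+d1*t[0],o2+d2*t[1])
for n,uv in(('top',[(287,195),(416,191),(421,264),(289,270),(360,198),(376,197)]),):
    for p in uv: print(p,onz(S[n],*p,.012))
for n in S:
  f=S[n]['frame']; x,y,w=(275,170,160) if n=='top' else (255,210,150)
  S[n]['c']=cv2.resize(f[y:y+130,x:x+w],None,fx=4,fy=4,interpolation=2)[:, :640]
  S[n]['c']=cv2.resize(S[n]['c'],(400,325 if n=='top' else 325))
c=cv2.resize(cv2.convertScaleAbs(S['top']['frame'][170:290,275:435],alpha=1.8),None,fx=5,fy=5,interpolation=2)
cv2.imwrite('pics/crop1.png',c)
```

```text
top [373.62987013 282.42857143] [  9   9  14  14 154] [ 0.45651828 -0.23167044  0.045     ]
side [277.3220339  278.16949153] [  8   9  15  15 177] [ 0.45811355 -0.22835242  0.045     ]
tri [ 0.45633859 -0.23138278  0.04778881] [ 0.4582685  -0.23117152  0.04789137]
(287, 195) [ 0.6178543  -0.08213003  0.012     ]
(416, 191) [ 0.6231159  -0.31573993  0.012     ]
(421, 264) [ 0.49048268 -0.31936366  0.012     ]
(289, 270) [ 0.48161143 -0.08628602  0.012     ]
(360, 198) [ 0.61104736 -0.21423617  0.012     ]
(376, 197) [ 0.61263593 -0.24316842  0.012     ]
```

View pics/crop1.png

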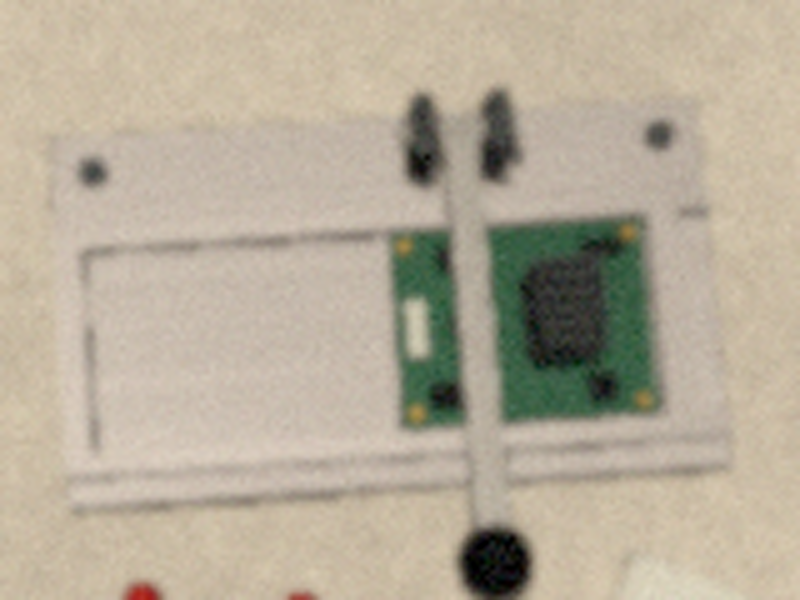

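The crop gives clear plate corners: crop pixels (52,137), (695,98), (730,468), (72,510). The bar's knob is at (495,562). I'll fit the jig pose from these.

Run:
```python
from h import *
s=snap('top')
C=[(52,137,80,145,12),(695,98,80,-90,12),(730,468,-55,-90,12),(72,510,-55,145,12),(495,562,-85,0,45)]
W=np.array([onz(s,u/5+275,v/5+170,z/1e3)[:2]*1e3 for u,v,_,_,z in C]);J=np.array([c[2:4] for c in C],float)
a=W-W.mean(0);b=J-J.mean(0)
th=np.arctan2((b[:,0]*a[:,1]-b[:,1]*a[:,0]).sum(),(a*b).sum());R=np.array([[np.cos(th),-np.sin(th)],[np.sin(th),np.cos(th)]])
o=W.mean(0)-R@J.mean(0);print('yaw',np.degrees(th),'o',o);print(W-(J@R.T+o))
for p in[(-85,0),(0,-32),(0,78),(65,0)]:print(p,R@p+o)
hs=onz(s,565/5+275,312/5+170,.055)*1e3; print('heatsink top px-> jig',R.T@(hs[:2]-o))
np.savez('jig.npz',R=R,o=o,th=th)
```

```text
yaw 3.1473740754549318 o [ 541.19577434 -227.61701181]
[[ 0.29816939 -0.80604023]
 [-0.25824725  0.85969636]
 [-0.02903524  1.10846903]
 [-0.24877827 -1.15101191]
 [ 0.23789137 -0.01111326]]
(-85, 0) [ 456.32398708 -232.28388735]
(0, -32) [ 542.95271572 -259.56874348]
(0, 78) [ 536.91322973 -149.73466585]
(65, 0) [ 606.0977293  -224.04822463]
heatsink top px-> jig [ -2.61956641 -29.31701645]
```

```bash
cat >> h.py <<'E'
from scipy.spatial.transform import Rotation as Ro
jz=np.load('jig.npz') if __import__('os').path.exists('jig.npz') else None
def J2W(p): return np.r_[jz['R']@np.array(p[:2])+jz['o'],p[2]]/1e3
def W2J(p): p=np.array(p)*1e3; return np.r_[jz['R'].T@(p[:2]-jz['o']),p[2]]
def toolR(o): return Ro.from_euler('xyz',o['orientation'],degrees=True).as_matrix()
def plan(pts,step=55,turn=None,world=False):
    """pts: jig mm TCP points; prints rows in tool axes (mm, deg turn)"""
    o=get_obs(); R=toolR(o); p=np.array(o['tool_pos']); jy=np.r_[jz['R'][:,1],0]
    a=np.degrees(np.arctan2(R[:,1]@jy,R[:,2]@jy)); a=-a   # turn about x that brings z to jig y
    a=(a+90)%180-90
    if turn is None: turn=a
    print('t',o['clock'],'TCP jig',W2J(p).round(1),'turn left',a.round(2),'xaxis',R[:,0].round(3),'open',round(o['opening']*1e3,1),'F',np.round(o['force'],1))
    for q in pts:
        q=np.array(q)/1e3 if world else J2W(q); n=max(1,int(np.ceil(np.linalg.norm(q-p)/step*1e3)))
        d=(q-p)/n
        for i in range(n):
            t=np.clip(turn,-10,10); print((R.T@d*1e3).round(0),round(float(t),1)); turn-=t
            R=R@Ro.from_euler('x',t,degrees=True).as_matrix(); p=p+d
        print('--')
E
python3 - <<'E'
from h import *
plan([[430,400,226],[520,150,226],[500,-100,200],[456,-232,150]],world=True)
E
```

```text
t 0.25 TCP jig [-238.8  866.7  226.1] turn left -25.37 xaxis [-0.    -0.001 -1.   ] open 87.7 F [-0.1 -0.2  0.3]
[ 0. 41. 24.] -10.0
[ 0. 36. 30.] -10.0
[ 0. 31. 36.] -5.4
[ 0. 27. 39.] 0.0
[ 0. 27. 39.] 0.0
[ 0. 27. 39.] 0.0
--
[ 0. 15. 51.] 0.0
[ 0. 15. 51.] 0.0
[ 0. 15. 51.] 0.0
[ 0. 15. 51.] 0.0
[ 0. 15. 51.] 0.0
--
[ 5. -7. 50.] 0.0
[ 5. -7. 50.] 0.0
[ 5. -7. 50.] 0.0
[ 5. -7. 50.] 0.0
[ 5. -7. 50.] 0.0
--
[ 17. -17.  43.] 0.0
[ 17. -17.  43.] 0.0
[ 17. -17.  43.] 0.0
--
```

>>> arm_command(
  commands=[0,41,24,-10,57,0,36,30,-10,57,0,31,36,-5.4,57,0,27,39,0,57,0,27,39,0,57],
)

```text
clock: 0.88
tool_pos: [0.4039, 0.4362, 0.2248]
orientation: [-17.3, 89.9, -103.0]
force: [0.9, -0.0, -0.3]
opening: 0.0506
```

>>> arm_command(
  commands=[0,27,39,0,57,0,15,51,0,57,0,15,51,0,57,0,15,51,0,57,0,15,51,0,57],
)

```text
clock: 1.5
tool_pos: [0.5121, 0.1931, 0.2253]
orientation: [-0.8, 89.9, -86.4]
force: [1.1, 0.2, -0.3]
opening: 0.05
```

>>> arm_command(
  commands=[0,15,51,0,57,5,-7,50,0,57,5,-7,50,0,57,5,-7,50,0,57,5,-7,50,0,57],
)

```text
clock: 2.12
tool_pos: [0.5189, -0.0666, 0.2059]
orientation: [51.2, 89.8, -34.5]
force: [0.8, -1.4, -0.1]
opening: 0.0498
```

Run:
```python
from h import *
plan([[-85,0,130]])
print(get_obs()['joint_pos'].round(1))
```

```text
t 2.125 TCP jig [-13.4 162.  205.9] turn left 1.22 xaxis [ 0.002 -0.001 -1.   ] open 49.8 F [ 0.8 -1.4 -0.1]
[ 19. -19.  40.] 1.2
[ 19. -18.  40.] 0.0
[ 19. -18.  40.] 0.0
[ 19. -18.  40.] 0.0
--
[ 14.3   7.  -20.3   0.1 -62.6  80. ]
```

>>> arm_command(
  commands=[19,-19,40,1.2,57,19,-18,40,0,57,19,-18,40,0,57,19,-18,40,0,57,0,0,0,0,57],
)

```text
clock: 2.75
tool_pos: [0.4525, -0.2385, 0.1279]
orientation: [69.6, 89.8, -17.5]
force: [-0.0, 0.3, -0.2]
opening: 0.05
```

Run:
```python
from h import *
plan([[-85,0,100],[-85,0,26]])
s=snap('wrist','w1.png')
print([(p,np.round(proj(s,J2W(p)),0)) for p in[(-85,0,45),(-55,-90,12),(-55,145,12),(0,-32,62)]])
```

```text
t 2.75 TCP jig [-89.1  -6.  127.9] turn left -0.24 xaxis [ 0.004 -0.001 -1.   ] open 50.0 F [-0.   0.3 -0.2]
[28.  4. -6.] -0.2
--
[37. -0. -0.] 0.0
[37. -0. -0.] 0.0
--
[((-85, 0, 45), array([311., 246.])), ((-55, -90, 12), array([451., 185.])), ((-55, 145, 12), array([ 87., 187.])), ((0, -32, 62), array([373.,  93.]))]
```

View pics/w1.png

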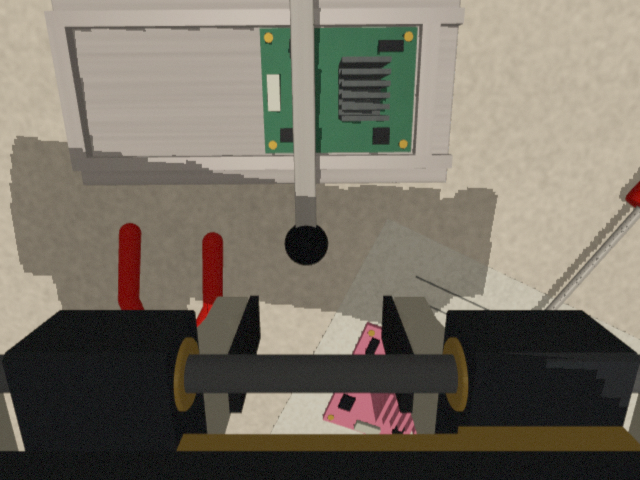

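The wrist view shows the knob at (306,245), about 2 mm to +y of where I predicted it. The fingers straddle it clear of the pliers. I'll shift the jig origin by 1.5 mm and descend.

Run:
```python
import numpy as np
z=dict(np.load('jig.npz'));z['o']=z['o']+z['R']@[0,1.5];np.savez('jig.npz',**z)
```

>>> arm_command(
  commands=[28,4,-7,-0.2,57,0,0,0,0,57,37,0,0,0,57,35,0,0,0,57,0,0,0,0,57],
)

```text
clock: 3.42
tool_pos: [0.4648, -0.2293, 0.0331]
orientation: [71.7, 89.1, -14.9]
force: [-0.7, 0.5, 0.8]
opening: 0.0498
```

Run:
```python
from h import *
plan([[-85,0,26]])
```

```text
t 3.425 TCP jig [-76.4   1.   33.1] turn left 0.33 xaxis [ 0.015 -0.004 -1.   ] open 49.8 F [-0.7  0.5  0.8]
[ 7. -9.  1.] 0.3
--
```

>>> arm_command(
  commands=[7,-9,1,0.3,57,0,0,0,0,57],
)

```text
clock: 3.68
tool_pos: [0.4575, -0.2309, 0.0287]
orientation: [72.6, 88.9, -14.2]
force: [-0.4, -0.8, 0.3]
opening: 0.0502
```

Run:
```python
from h import *
plan([[-85,0,26]])
```

```text
t 3.675 TCP jig [-83.7  -0.2  28.7] turn left 0.1 xaxis [ 0.019 -0.005 -1.   ] open 50.2 F [-0.4 -0.8  0.3]
[ 3. -1. -0.] 0.1
--
```

Good. Next I close on the ball.

>>> arm_command(
  commands=[3,-1,0,0,10,0,0,0,0,10,0,0,0,0,10,0,0,0,0,10],
)

```text
clock: 4.18
tool_pos: [0.4579, -0.2301, 0.0277]
orientation: [77.2, 88.7, -9.6]
force: [0.3, 5.0, -0.0]
opening: 0.0243
```

Run:
```python
from h import *
# arc of ball centre; grasp point = ball, TCP 19 below
P=[]
for a in np.radians(np.arange(0,102,6)): P.append([65-150*np.cos(a),0,45+150*np.sin(a)-19])
plan(P[1:],step=60)
```

```text
t 4.175 TCP jig [-83.3   0.6  27.7] turn left 0.07 xaxis [ 0.023 -0.004 -1.   ] open 24.3 F [ 0.3  5.  -0. ]
[-14.  -1.   1.] 0.1
--
[-15.   3.   0.] 0.0
--
[-15.   4.   0.] 0.0
--
[-15.   6.   0.] 0.0
--
[-14.   7.   0.] 0.0
--
[-13.   9.   0.] 0.0
--
[-12.  10.   0.] 0.0
--
[-11.  11.   0.] 0.0
--
[-10.  12.   0.] 0.0
--
[-8. 13.  0.] 0.0
--
[-7. 14.  0.] 0.0
--
[-5. 15.  0.] 0.0
--
[-4. 15.  0.] 0.0
--
[-2. 16.  0.] 0.0
--
[-0. 16.  0.] 0.0
--
[ 1. 16. -0.] 0.0
--
```

>>> arm_command(
  commands=[-15,1,0,0,10,-15,2,0,0,10,-15,4,0,0,10,-15,5,0,0,10],
)

```text
clock: 4.68
tool_pos: [0.4704, -0.2291, 0.0889]
orientation: [77.1, 88.6, -9.6]
force: [5.6, 0.1, -5.1]
opening: 0.0246
```

```bash
cat > arc.py <<'E'
from h import *
o=get_obs(); g=W2J(np.array(o['tool_pos'])-toolR(o)[:,0]*.019); 
a0=np.degrees(np.arctan2(g[2]-45,65-g[0])); print('grasp',g.round(1),'angle',a0.round(1),'r',np.hypot(g[2]-45,65-g[0]).round(1))
plan([[65-150*np.cos(a),0,45+150*np.sin(a)-19] for a in np.radians(np.linspace(a0,101,max(2,int((101-a0)/6)+1)))[1:]],step=60)
E
python3 arc.py
```

```text
grasp [-71.2   1.  107.9] angle 24.8 r 150.0
t 4.675 TCP jig [-70.8   0.9  88.9] turn left 0.1 xaxis [ 0.025 -0.004 -1.   ] open 24.6 F [ 5.6  0.1 -5.1]
[-14.   8.   1.] 0.1
--
[-14.  10.   0.] 0.0
--
[-12.  11.   0.] 0.0
--
[-11.  12.   0.] 0.0
--
[-10.  14.   0.] 0.0
--
[-8. 15.  0.] 0.0
--
[-6. 15.  0.] 0.0
--
[-5. 16.  0.] 0.0
--
[-3. 16.  0.] 0.0
--
[-1. 17.  0.] 0.0
--
[ 1. 17. -0.] 0.0
--
[ 3. 16. -0.] 0.0
--
```

Radius 150.0, so it is tracking perfectly.

>>> arm_command(
  commands=[-14,8,0,0,10,-14,10,0,0,10,-12,11,0,0,10,-11,12,0,0,10],
)

```text
clock: 5.18
tool_pos: [0.5098, -0.2268, 0.1422]
orientation: [76.6, 88.7, -10.2]
force: [2.2, -2.0, -5.2]
opening: 0.0243
```

```bash
python3 arc.py
```

```text
grasp [-31.7   1.2 161.2] angle 50.2 r 151.2
t 5.175 TCP jig [-31.3   1.1 142.2] turn left 0.06 xaxis [ 0.022 -0.004 -1.   ] open 24.3 F [ 2.2 -2.  -5.2]
[-9. 14.  1.] 0.1
--
[-8. 15.  0.] 0.0
--
[-6. 15.  0.] 0.0
--
[-5. 16.  0.] 0.0
--
[-3. 16.  0.] 0.0
--
[-1. 17.  0.] 0.0
--
[ 1. 17. -0.] 0.0
--
[ 3. 16. -0.] 0.0
--
```

>>> arm_command(
  commands=[-9,14,0,0,10,-8,15,0,0,10,-6,15,0,0,10,-5,16,0,0,10],
)

```text
clock: 5.68
tool_pos: [0.5695, -0.2233, 0.1734]
orientation: [73.9, 89.0, -12.9]
force: [-0.4, -2.0, -5.6]
opening: 0.0246
```

```bash
python3 arc.py
```

```text
grasp [ 28.1   1.4 192.4] angle 76.0 r 152.0
t 5.675 TCP jig [ 28.5   1.3 173.4] turn left 0.02 xaxis [ 0.016 -0.004 -1.   ] open 24.6 F [-0.4 -2.  -5.6]
[-1. 16.  1.] 0.0
--
[-1. 16.  0.] 0.0
--
[ 1. 16. -0.] 0.0
--
[ 3. 16. -0.] 0.0
--
```

>>> arm_command(
  commands=[-1,16,0,0,10,0,16,0,0,10,1,16,0,0,10,3,16,0,0,10,0,0,0,0,10],
)

```text
clock: 6.3
tool_pos: [0.6404, -0.2192, 0.1751]
orientation: [73.1, 88.8, -13.6]
force: [0.1, 0.1, 2.4]
opening: 0.024
```

```bash
python3 arc.py
```

```text
grasp [ 99.1   1.6 194.1] angle 102.9 r 152.9
t 6.3 TCP jig [ 99.5   1.4 175.1] turn left 0.12 xaxis [ 0.021 -0.005 -1.   ] open 24.0 F [0.1 0.1 2.4]
[ 2. -6.  1.] 0.1
--
```

>>> arm_command(
  commands=[0,0,0,0,57,0,0,0,0,57,0,0,0,0,57,-30,0,0,0,57,-30,0,0,0,57],
)

```text
clock: 6.92
tool_pos: [0.6358, -0.2186, 0.232]
orientation: [73.1, 89.2, -13.7]
force: [-0.1, 0.0, 0.2]
opening: 0.0498
```

Run:
```python
from h import *
plan([[0,-32,236],[0,-32,120],[0,-32,32]])
```

```text
t 6.925 TCP jig [ 95.    2.3 232. ] turn left 0.05 xaxis [ 0.013 -0.003 -1.   ] open 49.8 F [-0.1  0.   0.2]
[ -3. -47.  17.] 0.0
[ -3. -47.  17.] 0.0
--
[39. -0. -0.] 0.0
[39. -0. -0.] 0.0
[39. -0. -0.] 0.0
--
[44. -1. -0.] 0.0
[44. -1. -0.] 0.0
--
```

>>> arm_command(
  commands=[-3,-47,17,0,57,-3,-47,17,0,57,0,0,0,0,57,39,0,0,0,57,39,0,0,0,57],
)

```text
clock: 7.55
tool_pos: [0.5454, -0.26, 0.1643]
orientation: [74.5, 88.5, -12.3]
force: [0.4, -0.4, 0.3]
opening: 0.0499
```

Run:
```python
from h import *
plan([[0,-32,120],[0,-32,32]])
s=snap('wrist','w2.png')
print([(p,np.round(proj(s,J2W(p)),0)) for p in[(0,-32,62),(-15,-44,62),(-15,-20,62)]])
snap('side','s2.png')
```

```text
t 7.55 TCP jig [  2.4 -34.  164.3] turn left 0.05 xaxis [ 0.026 -0.006 -1.   ] open 49.9 F [ 0.4 -0.4  0.3]
[44. -4. -2.] 0.1
--
[44. -1. -0.] 0.0
[44. -1. -0.] 0.0
--
[((0, -32, 62), array([317., 249.])), ((-15, -44, 62), array([335., 271.])), ((-15, -20, 62), array([298., 271.]))]
```

View pics/w2.png

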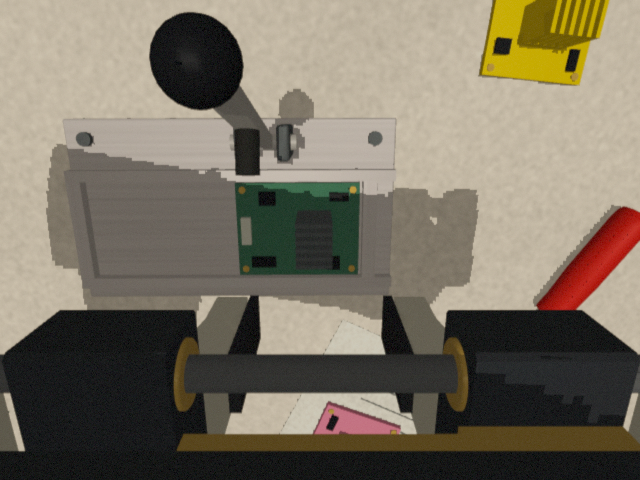

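View pics/s2.png

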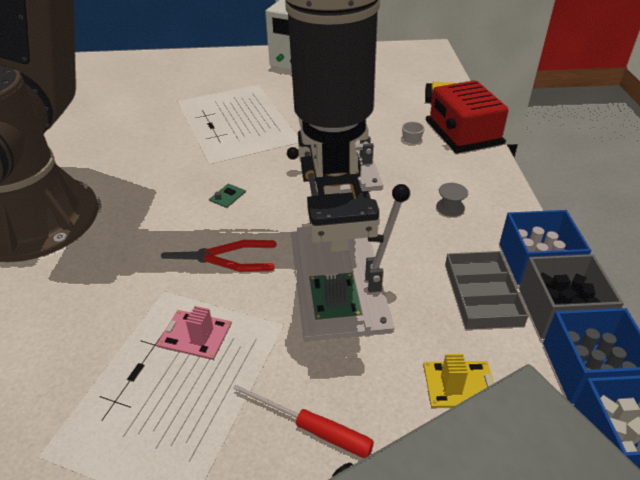

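The bar stands past upright, with the ball in the side view at (401,193). The heatsink top sits at about (314,235) in the wrist view, within about 2 mm of the prediction (317). I descend with jig x slightly negative, to keep clear of the bar's foot.

>>> arm_command(
  commands=[44,-5,-3,0,57,0,0,0,0,57,40,-1,0,0,57,0,0,0,0,57],
)

```text
clock: 8.15
tool_pos: [0.5442, -0.2582, 0.0834]
orientation: [69.8, 88.5, -16.8]
force: [-0.8, -0.1, 0.8]
opening: 0.0501
```

Run:
```python
from h import *
plan([[-2,-31,32]])
```

```text
t 8.15 TCP jig [  1.3 -32.2  83.4] turn left 0.23 xaxis [ 0.026 -0.008 -1.   ] open 50.1 F [-0.8 -0.1  0.8]
[51. -5. -2.] 0.2
--
```

>>> arm_command(
  commands=[25,-3,-1,0.2,57,0,0,0,0,57,22,-2,0,0,57,0,0,0,0,57],
)

```text
clock: 8.65
tool_pos: [0.5502, -0.2604, 0.0494]
orientation: [68.6, 87.5, -18.0]
force: [0.5, 0.4, 0.0]
opening: 0.05
```

Run:
```python
from h import *
plan([[-2,-31,32]])
```

```text
t 8.65 TCP jig [  7.2 -34.7  49.4] turn left 0.27 xaxis [ 0.041 -0.013 -0.999] open 50.0 F [0.5 0.4 0. ]
[ 17. -10.  -4.] 0.3
--
```

>>> arm_command(
  commands=[0,-10,-4,0.3,57,16,0,0,0,57,0,0,0,0,57],
)

```text
clock: 9.02
tool_pos: [0.543, -0.2576, 0.0372]
orientation: [69.4, 87.1, -17.5]
force: [-0.0, 0.2, -0.2]
opening: 0.0499
```

Run:
```python
from h import *
plan([[-2,-31,32]])
```

```text
t 9.025 TCP jig [  0.1 -31.6  37.2] turn left 0.02 xaxis [ 0.048 -0.015 -0.999] open 49.9 F [-0.   0.2 -0.2]
[ 5. -2. -1.] 0.0
--
```

>>> arm_command(
  commands=[5,-2,0,0,57,0,0,0,0,5,0,0,0,0,5,0,0,0,0,5,0,0,0,0,5],
)

```text
clock: 9.65
tool_pos: [0.5414, -0.2579, 0.0322]
orientation: [69.2, 87.1, -17.7]
force: [-1.7, 0.7, 3.4]
opening: 0.0242
```

Run:
```python
from h import *
plan([[0,10,33],[0,78,33]],step=12)
```

```text
t 9.65 TCP jig [ -1.4 -31.7  32.2] turn left 0.04 xaxis [ 0.048 -0.015 -0.999] open 24.2 F [-1.7  0.7  3.4]
[ -0.   0. -10.] 0.0
[ -0.   0. -10.] 0.0
[ -0.   0. -10.] 0.0
[ -0.   0. -10.] 0.0
--
[ -0.   0. -11.] 0.0
[ -0.   0. -11.] 0.0
[ -0.   0. -11.] 0.0
[ -0.   0. -11.] 0.0
[ -0.   0. -11.] 0.0
[ -0.   0. -11.] 0.0
--
```

>>> arm_command(
  commands=[0,0,-8,0,5,0,0,-8,0,5,0,0,-8,0,5],
)

```text
clock: 10.02
tool_pos: [0.5408, -0.2333, 0.0323]
orientation: [68.9, 87.0, -18.0]
force: [0.4, -1.6, 1.2]
opening: 0.0235
```

Run:
```python
from h import *
plan([[-1.4,50,32.2]],step=12)
```

```text
t 10.025 TCP jig [-0.7 -7.1 32.3] turn left 0.01 xaxis [ 0.05  -0.016 -0.999] open 23.5 F [ 0.4 -1.6  1.2]
[ -0.  -0. -11.] 0.0
[ -0.  -0. -11.] 0.0
[ -0.  -0. -11.] 0.0
[ -0.  -0. -11.] 0.0
[ -0.  -0. -11.] 0.0
--
```

Height is held and the forces are small, so I continue.

>>> arm_command(
  commands=[0,0,-11,0,5,0,0,-11,0,5,0,0,-11,0,5,0,0,-11,0,5,0,0,-11,0,5],
)

```text
clock: 10.65
tool_pos: [0.5379, -0.1751, 0.0323]
orientation: [67.9, 86.9, -18.9]
force: [-0.7, -4.3, 5.5]
opening: 0.0237
```

Run:
```python
from h import *
plan([[-1,74,32.2]],step=12)
```

```text
t 10.65 TCP jig [-0.4 51.2 32.3] turn left 0.07 xaxis [ 0.05  -0.017 -0.999] open 23.7 F [-0.7 -4.3  5.5]
[ -0.  -0. -11.] 0.1
[ -0.  -0. -11.] 0.0
--
```

>>> arm_command(
  commands=[0,0,-8,0,5,0,0,-8,0,5,0,0,-4,0,5],
)

```text
clock: 11.02
tool_pos: [0.5366, -0.1531, 0.0323]
orientation: [67.6, 86.9, -19.1]
force: [0.1, -3.8, 5.3]
opening: 0.0244
```

>>> arm_command(
  commands=[0,0,-3,0,5,0,0,-2,0,5],
)

```text
clock: 11.28
tool_pos: [0.5363, -0.1475, 0.0323]
orientation: [67.5, 86.9, -19.2]
force: [-0.7, -5.0, 4.4]
opening: 0.0239
```

Run:
```python
from h import *
plan([[-1,78,32.2]],step=12)
```

```text
t 11.275 TCP jig [-0.5 78.7 32.3] turn left 0.15 xaxis [ 0.051 -0.018 -0.999] open 23.9 F [-0.7 -5.   4.4]
[ 0. -1.  1.] 0.1
--
```

Nearly there. I creep on until the force shows the stop.

>>> arm_command(
  commands=[0,0,-2,0,5,0,0,-2,0,5],
)

```text
clock: 11.52
tool_pos: [0.5362, -0.1465, 0.0333]
orientation: [63.5, 86.9, -23.2]
force: [1.1, -20.4, 5.6]
opening: 0.0238
```

>>> arm_command(
  commands=[0,0,-2,0,5,0,0,-2,0,5],
)

```text
clock: 11.78
tool_pos: [0.5362, -0.1464, 0.0336]
orientation: [59.4, 86.8, -27.3]
force: [2.8, -18.0, 1.7]
opening: 0.0237
```

The stop is reached: force is about 20 N and motion has stalled. I release and retreat upward.

>>> arm_command(
  commands=[0,0,0,0,57,0,0,0,0,57,0,0,0,0,57],
)

```text
clock: 12.15
tool_pos: [0.535, -0.146, 0.0322]
orientation: [59.4, 86.9, -27.4]
force: [-0.6, 0.2, 0.2]
opening: 0.0467
```

>>> arm_command(
  commands=[-25,0,0,0,57,-30,0,0,0,57,-40,0,0,0,57,-40,-8,0,0,57,-40,-8,0,0,57],
)

```text
clock: 12.78
tool_pos: [0.508, -0.1404, 0.2063]
orientation: [55.0, 87.5, -31.7]
force: [0.7, -0.1, 0.1]
opening: 0.05
```

>>> arm_command(
  commands=[-20,-40,0,0,57,0,-40,0,0,57,0,-40,0,0,57,0,0,0,0,57],
)

```text
clock: 13.28
tool_pos: [0.3855, -0.1454, 0.225]
orientation: [61.7, 87.2, -24.9]
force: [0.4, 0.3, 0.7]
opening: 0.0499
```

Run:
```python
from h import *
plan([[0,78,200]])
s=snap('wrist','w3.png');print([(p,np.round(proj(s,J2W(p)),0)) for p in[(0,78,62),(0,135,18),(0,45,18)]])
t=snap('top');c=t['frame'][120:300,240:460];cv2.imwrite('pics/t3.png',cv2.resize(cv2.convertScaleAbs(c,alpha=1.6),None,fx=3,fy=3))
```

```text
t 13.275 TCP jig [-151.    89.1  225. ] turn left 0.27 xaxis [ 0.045 -0.021 -0.999] open 49.9 F [0.4 0.3 0.7]
[11. 50.  4.] 0.3
[11. 50.  3.] 0.0
[11. 50.  3.] 0.0
--
[((0, 78, 62), array([332.,  13.])), ((0, 135, 18), array([257.,  27.])), ((0, 45, 18), array([371.,  28.]))]
```

View pics/w3.png

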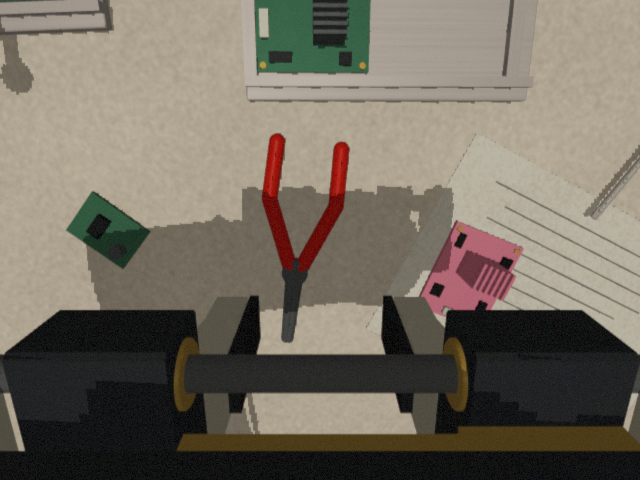

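View pics/t3.png

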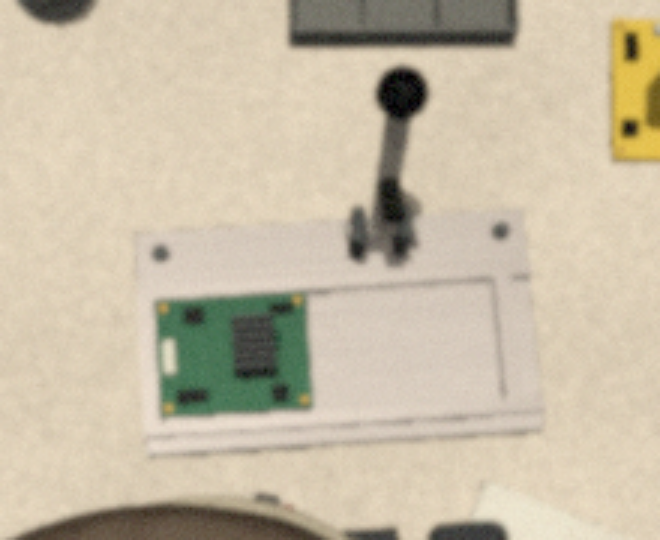

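The board's leading edge is at the end stop: wrist column 255, predicted 257. It lies straight in the channel, the bar stands past upright, and the gripper is clear. I hand in the job.

```bash
python3 -c "
from plant import *
print(close_job())"
```

```text
the job is handed in; nothing more can be done
None
```

The job is done and handed in at about 13.4 s of the 51 s allowed; no verdict was reported.

- **Bar:** I pinched the ball knob along jig y and swung the hold-down bar through its arc to about 103°, past upright. I released it there, and the final top view shows it still standing.
- **Board:** I gripped the heatsink and slid the board about 110 mm along the channel at constant height. At the stop, the force rose to about 20 N and motion stalled, with the heatsink near jig y 79 mm against the expected 78 mm. I then let go and backed away.
- **Last checks:** The board's leading edge appears at the end stop, within 2 pixels of the predicted position, and lies square in the channel. The force on the tool is about zero, and the highest reading I saw was about 20 N.
- **Disagreements:** My first jig estimate was 1.5–2 mm off in y and was corrected from the wrist view. The tool tilted about 3° during the slide. It also rose 1.3 mm while pressing on the stop, then settled back on release. The board looks flat in the last pictures, but I did not measure its height.
- **Other board:** I did not go near the capacitor board. It was not fully in view in the last pictures, so I did not check it separately.

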